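# Turn the seasoning row round for the cook opposite

## Robot

A 6-joint arm with a two-finger parallel gripper is mounted at the origin on the work surface. World frame = base frame: x ahead of the robot, y to its left, z up, the work surface at z = 0. Lengths are in m, angles in rad, forces in N, time in s.
With the tool pointing down it reaches from about 0.275 to 0.75 m from the base axis. Payload 10.2 kg.
Tool frame: the origin (TCP) lies midway between the tips of the shut fingers; the grasp point (between the pads) lies 19 mm behind it (grasp_offset is the distance from the TCP to the grasp point, in m); z points along the fingers, y is the direction in which the jaws open and shut (so a half turn about z gives the same grasp; the last joint's range is limited). The gripper opens to 85 mm and grips with 20 to 120 N. Pads are 22 mm wide; open, the fingers measure 114 mm over their backs; the gripper's body (76 mm by 85 mm) begins 54 mm behind the grasp point. The pads swing forward as they close: fully open they stand 13 mm farther back than shut.
Start: joints at [-1.468, 0.313, 1.498, -0, 1.331, -0.223], TCP at [0.168, -0.497, 0.205] pointing down, gripper open.
Joint ranges: [-2.94, 2.94], [-0.97, 2.17], [0.19, 2.56], [-1.23, 4.37], [0.02, 3.11], [-2.88, 2.88]. Speed limits (rad/s): [2.39, 2.39, 3.01, 3.14, 3.14, 3.14].

## Interface

Orientations are given as a rotation vector (axis times angle).
In Python, from rig import * gives the robot as it stands. The module is installed in compiled form; this text tells all that it offers.
- The arm moves only by the tool move_arm, never from a script. Its argument "motion" is text: rows parted by semicolons, each of 7 numbers parted by spaces: the closure, from 0 (fully open) to 1 (shut), then the shift along the world's x, y, z each as a share of 200 mm, from -1 to 1, then the turn, a rotation vector about the world's x, y, z each as a share of 180 degrees, from -1 to 1. In form: jaw dx dy dz rx ry rz; .... A call has 1 to 20 rows; each row is the pose to reach, as a shift and turn from the pose commanded when the call began, turning the shorter way round; what a row does not reach only later rows make up. A row lasts 1/12 s, in which the tool goes at most 41.7 mm and 7.16 degrees, less where a joint would pass 70% of its speed; a pose out of reach is approached as far as the arm can. A call with a number of a shift or a turn outside -1 to 1 is refused whole. A call with a gripper value outside its range is refused whole. The fingers move at their own pace and stop on an object; "squeeze" is the grip in N (left out, the last holds). Time passes only in rows, so rows that repeat a pose let the fingers close. It gives the time, the measured TCP pose, the force and the opening at its end, in the units of the state.
- get_state(): the state, without advancing time (a new reading comes with each control period).
- capture(name): name is "side" or "top"; returns the picture (420x560x3 uint8, blue, green, red); there is no depth.
- camera_info(name): a dict with "fx", "fy", "cx", "cy" (pixels), "dist" ([k1, k2, p1, p2, k3] as OpenCV has them; the pictures are not rectified), "R" (3x3) and "t" (3): a world point X has camera coordinates R X + t. Camera axes: x right, y down, z forward; pixel columns grow to the right and rows downward; lengths in m; the calibration is good to about 2 mm. A picture is of the moment at which its call begins. camera_info takes no time and is no camera call.
- close_job(): hands the job in, once; it reports no verdict.
Trained networks look in the newest picture that a camera, given by its name, has taken for a name from the list of things; names that differ only in an ending like _2 or _b are one class to them, and where a whole thing is asked for, a point or a joint stands for the part that bears it (a point fixed in the world has none). Each returns a list of dicts, best first, with "score" (0 to 1); they miss things now and then, are a little off and sometimes report something else, mostly with a low value. They report only what shows in the picture. A call takes as long as a camera call.
- look_for(camera, label): "point" ([column, row] in pixels, amid what is visible of it).
- masks_of(camera, label): "pixels" (420x560 bool, what is visible of it) and "point" ([column, row] in pixels, amid what is visible of it).
The state is a dict: "time_s": time; "qpos": joint angles; "qd": joint speeds; "tau": joint torques, N m; "ee_pos": TCP position; "orientation": TCP orientation; "force": force on the tool from outside, world axes, zero at the start; "moment": the same for the moment, N m; "width": opening from 0.0 (shut) to 1.0 (fully open).
Only numpy, scipy, OpenCV 4.12 (cv2) and the standard library are available. Lean on these libraries where they do the work, as an engineer would, in place of code of your own. Each camera call takes 0.05 s, during which the arm holds its last target. There are 200 camera calls.

## Task

Move the four seasoning containers from the white strip into the four compartments of the steel caddy in reverse order, one per compartment, so that the cook on the other side of the table finds them in the order we had: the one at the left end of the strip goes in the compartment at the right end of the caddy, the second from the left goes second from the right, and so on. Keep every container upright on the way, and leave each standing flat on the floor in the middle of its compartment.

Things in the scene. Friction and masses are not known exactly. Their poses are not given: they have to be found in the camera images.
- shaker: slim round metal shaker with a low dome and small holes on top, 48 mm diameter, straight sides to 86 mm, 100 mm high in all; 160 g (within about 20 %). Origin: centre of its underside, z up. Stands on its pad at the start.
- canister: short, wide round metal canister with a flat lid and a small black knob; 60 mm diameter, straight sides to 64 mm, knob 18 mm wide with its top at 76 mm; 220 g (within about 20 %). Origin: centre of its underside, z up. Stands on its pad at the start.
- tub: square white plastic tub, 50 x 50 mm, straight sides to 78 mm, with a smaller grey lid (44 mm) on top to 86 mm; faces square to its x and y axes; 200 g (within about 20 %). Origin: centre of its underside, z up. Stands on its pad at the start.
- mill: waisted wooden pepper mill: foot 52 mm diameter, waist 36 mm at 40-55 mm up, straight round head 46 mm diameter from 64 to 90 mm up, small steel nut on top to 102 mm; 180 g (within about 20 %). Origin: centre of its underside, z up. Stands on its pad at the start.
- pad_shaker: the fixed black rubber pad on the strip on which the shaker stands at the start, 72 x 72 x 4 mm; it marks the shaker's starting place. Origin: centre of its underside (top 4 mm above). The four pads look alike.
- pad_canister: the fixed black rubber pad on the strip on which the canister stands at the start, 72 x 72 x 4 mm; it marks the canister's starting place. Origin: centre of its underside (top 4 mm above). The four pads look alike.
- pad_tub: the fixed black rubber pad on the strip on which the tub stands at the start, 72 x 72 x 4 mm; it marks the tub's starting place. Origin: centre of its underside (top 4 mm above). The four pads look alike.
- pad_mill: the fixed black rubber pad on the strip on which the mill stands at the start, 72 x 72 x 4 mm; it marks the mill's starting place. Origin: centre of its underside (top 4 mm above). The four pads look alike.
- strip: fixed flat white board, 84 x 348 x 12 mm, the rack that the containers start on; origin at the centre of its underside on the table, y along its length (roughly robot's left). The pads lie on its top at y = -127.5, -42.5, 42.5 and 127.5 mm, x = 0; which container is where changes.
- caddy: fixed low steel tray with a dark floor, 88 x 348 mm, four equal compartments in a row, empty at the start; origin: centre of its underside, y along its length (roughly robot's left). Compartment centres at x = 0, y = -127.5, -42.5, 42.5, 127.5 mm; floor 4 mm up, walls 4 mm thick, 18 mm high, 80 x 81 mm inside. Roughly parallel to the strip, about 190 mm nearer to or farther from the robot.

How it is judged:
At the end, for the whole second after the job is handed in: Each container rests in the caddy compartment mirroring its start (start at y on the strip, end at -y in the caddy), within 15 mm of the compartment centre along x and y, underside less than 10 mm above the caddy's underside, upright within 0.1 rad, speed under 0.02 m/s (((y of pad_shaker in the frame of strip between -0.1475 and -0.1075 m and y of shaker in the frame of caddy between 0.1125 and 0.1425 m) or (y of pad_shaker in the frame of strip between -0.0625 and -0.0225 m and y of shaker in the frame of caddy between 0.0275 and 0.0575 m) or (y of pad_shaker in the frame of strip between 0.0225 and 0.0625 m and y of shaker in the frame of caddy between -0.0575 and -0.0275 m) or (y of pad_shaker in the frame of strip between 0.1075 and 0.1475 m and y of shaker in the frame of caddy between -0.1425 and -0.1125 m)) and x of shaker in the frame of caddy between -0.015 and 0.015 m and z of shaker in the frame of caddy between -0.002 and 0.01 m and angle between each of shaker, canister, tub, mill's own z axis and vertical below 0.1 rad and linear speed of each of shaker, canister, tub, mill below 0.02 m/s and ((y of pad_canister in the frame of strip between -0.1475 and -0.1075 m and y of canister in the frame of caddy between 0.1125 and 0.1425 m) or (y of pad_canister in the frame of strip between -0.0625 and -0.0225 m and y of canister in the frame of caddy between 0.0275 and 0.0575 m) or (y of pad_canister in the frame of strip between 0.0225 and 0.0625 m and y of canister in the frame of caddy between -0.0575 and -0.0275 m) or (y of pad_canister in the frame of strip between 0.1075 and 0.1475 m and y of canister in the frame of caddy between -0.1425 and -0.1125 m)) and x of canister in the frame of caddy between -0.015 and 0.015 m and z of canister in the frame of caddy between -0.002 and 0.01 m and ((y of pad_tub in the frame of strip between -0.1475 and -0.1075 m and y of tub in the frame of caddy between 0.1125 and 0.1425 m) or (y of pad_tub in the frame of strip between -0.0625 and -0.0225 m and y of tub in the frame of caddy between 0.0275 and 0.0575 m) or (y of pad_tub in the frame of strip between 0.0225 and 0.0625 m and y of tub in the frame of caddy between -0.0575 and -0.0275 m) or (y of pad_tub in the frame of strip between 0.1075 and 0.1475 m and y of tub in the frame of caddy between -0.1425 and -0.1125 m)) and x of tub in the frame of caddy between -0.015 and 0.015 m and z of tub in the frame of caddy between -0.002 and 0.01 m and ((y of pad_mill in the frame of strip between -0.1475 and -0.1075 m and y of mill in the frame of caddy between 0.1125 and 0.1425 m) or (y of pad_mill in the frame of strip between -0.0625 and -0.0225 m and y of mill in the frame of caddy between 0.0275 and 0.0575 m) or (y of pad_mill in the frame of strip between 0.0225 and 0.0625 m and y of mill in the frame of caddy between -0.0575 and -0.0275 m) or (y of pad_mill in the frame of strip between 0.1075 and 0.1475 m and y of mill in the frame of caddy between -0.1425 and -0.1125 m)) and x of mill in the frame of caddy between -0.015 and 0.015 m and z of mill in the frame of caddy between -0.002 and 0.01 m); the robot touches nothing.
It fails at once if the shaker is tipped over (more than 0.7 rad) (angle between shaker's own z axis and vertical above 0.7 rad).
It fails at once if the canister is tipped over (more than 0.7 rad) (angle between canister's own z axis and vertical above 0.7 rad).
It fails at once if the tub is tipped over (more than 0.7 rad) (angle between tub's own z axis and vertical above 0.7 rad).
It fails at once if the mill is tipped over (more than 0.7 rad) (angle between mill's own z axis and vertical above 0.7 rad).
It also fails if it takes over 93 s, if anything falls off the work surface, if the arm or the gripper's body presses on something with over 40 N, if the wrist force passes 120 N, or if a joint passes its speed limit or range.

## Working session

There is one attempt and no reset: what is moved stays moved. The work goes in short steps, Python scripts to look and compute and a tool call to move; the robot and the scene stay as the last step left them, time stands still between calls to the robot, and variables do not carry over. Pictures are saved under pics/ and viewed, about 12 in all and at most 16, crops included, and the job is handed in when it is done.

Besides the shell and the picture viewer there is one more tool, called after ">>>" as a command line: name --argument value ..., lists and objects as JSON in quotes. move_arm: Moves the arm, as the interface text tells. Shift numbers are shares of 200 mm and turn numbers shares of 180 degrees, none past 1 either way. Its arguments: {"type":"object","properties":{"motion":{"type":"string"},"squeeze":{"type":"number"}},"required":["motion"]}

```bash
mkdir -p pics; cat > h.py <<'E'
from rig import *
import numpy as np, cv2
def und(cam,p):
    c=camera_info(cam);K=np.array([[c['fx'],0,c['cx']],[0,c['fy'],c['cy']],[0,0,1.]])
    return c,K,np.array(c['dist'],float)
def ray(cam,p,z):
    c,K,d=und(cam,p);q=cv2.undistortPoints(np.array([[p]],float),K,d)[0,0]
    R=np.array(c['R']);t=np.array(c['t']).ravel();o=-R.T@t;v=R.T@np.array([q[0],q[1],1])
    return o+v*(z-o[2])/v[2]
def proj(cam,X):
    c,K,d=und(cam,None)
    return cv2.projectPoints(np.array(X,float).reshape(-1,1,3),cv2.Rodrigues(np.array(c['R'],float))[0],np.array(c['t'],float),K,d)[0][:,0]
E
python3 - <<'E'
from h import *
s=get_state();print(s['time_s'],s['ee_pos'],s['orientation'],s['width'],s['force'])
for c in('top','side'):
    cv2.imwrite(f'pics/{c}0.png',capture(c))
    i=camera_info(c);R=np.array(i['R']);print(c,i['fx'],-R.T@np.array(i['t']),R[2])
    for l in['shaker','canister','tub','mill','strip','caddy','pad_tub']:
        for r in look_for(c,l)[:4]:print(c,l,round(r['score'],2),np.round(r['point']),np.round(ray(c,r['point'],.05),3))
E
```

```text
0.0 [ 0.16801635 -0.49706174  0.20422224] [-3.09867863e+00 -5.09280593e-01 -1.49061064e-04] 1.0009884333190016 [-0.31549338 -0.0260212  -0.55862429]
top 461.81140934653644 [ 0.37077126 -0.02184912  0.81116776] [ 0.23837883 -0.01472295 -0.97106064]
top shaker 0.72 [335. 260.] [ 0.464 -0.112  0.05 ]
top canister 0.93 [176. 287.] [0.445 0.153 0.05 ]
top tub 0.64 [282. 268.] [ 0.46  -0.023  0.05 ]
top mill 0.69 [228. 276.] [0.456 0.066 0.05 ]
top strip 0.95 [256. 278.] [0.447 0.022 0.05 ]
top caddy 0.59 [281. 172.] [ 0.626 -0.036  0.05 ]
top pad_tub 0.91 [277. 286.] [ 0.431 -0.012  0.05 ]
side 399.49117788433034 [ 0.48755442 -0.49827064  0.47467874] [ 0.11231312  0.72449498 -0.68006822]
side shaker 0.96 [213. 234.] [ 0.459 -0.084  0.05 ]
side shaker 0.49 [192. 138.] [0.426 0.179 0.05 ]
side canister 0.79 [190. 137.] [0.422 0.184 0.05 ]
side tub 0.66 [207. 192.] [0.453 0.015 0.05 ]
side mill 0.97 [202. 155.] [0.445 0.121 0.05 ]
side strip 0.91 [234. 240.] [ 0.488 -0.1    0.05 ]
side caddy 0.9 [326. 246.] [ 0.618 -0.128  0.05 ]
side pad_tub 0.57 [190. 223.] [ 0.426 -0.056  0.05 ]
side pad_tub 0.29 [211. 192.] [0.459 0.013 0.05 ]
```

View pics/top0.png

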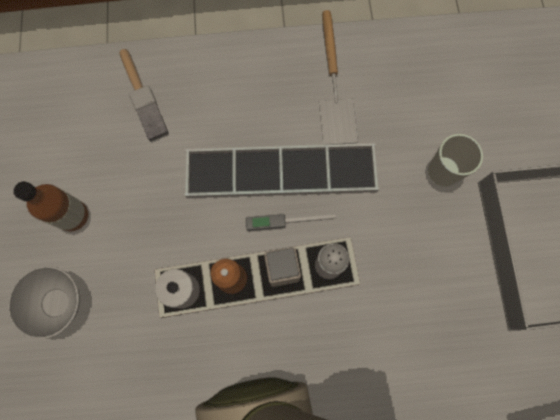

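View pics/side0.png

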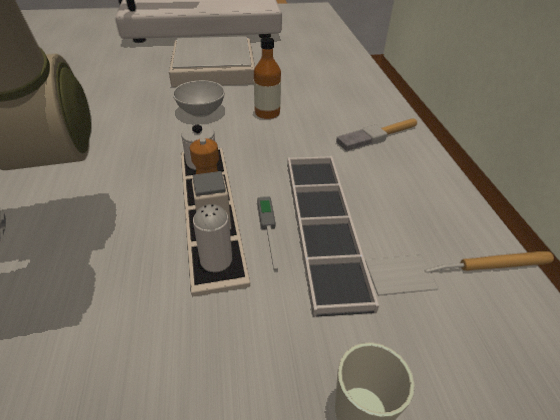

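The pictures show the strip at x≈0.44 with, from left (+y), canister (176,287), mill (228,276), tub (282,268), shaker (335,260) in the top view. The caddy is farther away, centred near (281,172). Next I fit the poses to the masks in both views.

```bash
cat > fit.py <<'E'
from h import *
from scipy.optimize import minimize
th=np.linspace(0,2*np.pi,40)[:-1]
cyl=lambda d,a,b:np.array([[d/2*np.cos(t),d/2*np.sin(t),z] for t in th for z in(a,b)])
box=lambda x,y,a,b:np.array([[i*x/2,j*y/2,z] for i in(-1,1) for j in(-1,1) for z in(a,b)])
M=dict(shaker=[cyl(.048,0,.086),cyl(.03,.086,.098)],canister=[cyl(.06,0,.064),cyl(.018,.064,.076)],
 tub=[box(.05,.05,0,.078),box(.044,.044,.078,.086)],mill=[cyl(.052,0,.03),np.r_[cyl(.05,.03,.035),cyl(.036,.04,.055)],np.r_[cyl(.036,.04,.055),cyl(.046,.064,.065)],cyl(.046,.064,.09),cyl(.012,.09,.102)],
 strip=[box(.084,.348,0,.012)],caddy=[box(.088,.348,0,.018)])
S=2
def sil(c,l,p,z0):
    R=np.array([[np.cos(p[2]),-np.sin(p[2])],[np.sin(p[2]),np.cos(p[2])]]);im=np.zeros((420*S,560*S),np.uint8)
    for P in M[l]:
        X=P.copy();X[:,:2]=P[:,:2]@R.T+p[:2];X[:,2]+=z0
        cv2.fillConvexPoly(im,np.round(cv2.convexHull(((proj(c,X)+.5)*S*16).astype(np.float32))).astype(np.int32),1,shift=4)
    return im>0
def fit(l,p0,z0,cams=('top','side'),near=None):
    tg={}
    for c in cams:
        m=masks_of(c,l)
        if not m:continue
        if near is not None:
            q=proj(c,[[*p0[:2],z0+.04]])[0];m=sorted(m,key=lambda r:np.hypot(*(np.array(r['point'])-q)))
        m=m[0]['pixels'].astype(np.uint8)
        if l in('strip','caddy'):
            h=cv2.convexHull(cv2.findNonZero(m));m=m*0;cv2.fillConvexPoly(m,h,1)
        tg[c]=cv2.resize(m,None,fx=S,fy=S,interpolation=cv2.INTER_NEAREST)>0
    yaw=l in('strip','caddy','tub');out={}
    for cs in [tuple(tg)]+[(c,) for c in tg]:
        def f(v):
            p=(v[0]/50,v[1]/50,v[2]/5 if yaw else 0);e=0
            for c in cs:
                s=sil(c,l,p,z0);e+=1-(s&tg[c]).sum()/(s|tg[c]).sum()
            return e/len(cs)
        v=np.array([p0[0]*50,p0[1]*50,p0[2]*5])
        for d in(.6,.2):
            r=minimize(f,v,method='Nelder-Mead',options=dict(initial_simplex=np.array([v]+[v+d*np.eye(3)[i] for i in range(3)]),xatol=.005,fatol=1e-4,maxiter=150));v=r.x
        out[cs]=(v/[50,50,5],r.fun);print(l,cs,np.round(v/[50,50,5],4),'1-IoU',round(r.fun,3),flush=True)
    return out
E
python3 - <<'E'
from fit import *
s=fit('strip',[.435,.01,.1],0);c=fit('caddy',[.62,-.035,0],0)
for l,x,y in[('shaker',.455,-.11),('tub',.45,-.02),('mill',.445,.065),('canister',.44,.15)]:fit(l,[x,y,.1],.016,near=1)
for n,o in(('strip',s),('caddy',c)):
    p=list(o.values())[0][0];print(n,[np.round(p[:2]+y*np.array([-np.sin(p[2]),np.cos(p[2])]),4).tolist() for y in(-.1275,-.0425,.0425,.1275)])
E
```

```text
strip ('top', 'side') [0.453  0.0233 0.0652] 1-IoU 0.038
strip ('top',) [0.4545 0.0233 0.068 ] 1-IoU 0.025
strip ('side',) [0.4517 0.024  0.0714] 1-IoU 0.019
caddy ('top', 'side') [ 0.642  -0.0376 -0.0651] 1-IoU 0.039
caddy ('top',) [ 0.6426 -0.0369 -0.0639] 1-IoU 0.035
caddy ('side',) [ 0.6407 -0.0379 -0.0639] 1-IoU 0.036
shaker ('top', 'side') [ 0.461  -0.1016  0.0455] 1-IoU 0.521
shaker ('top',) [ 0.461  -0.1016  0.0455] 1-IoU 0.042
shaker ('side',) [ 0.455 -0.11   0.1  ] 1-IoU 1.0
tub ('top',) [ 0.4609 -0.0217  0.1066] 1-IoU 0.081
tub ('top',) [ 0.4609 -0.0217  0.1066] 1-IoU 0.081
mill ('top', 'side') [0.454  0.066  0.1335] 1-IoU 0.309
mill ('top',) [0.454  0.0642 0.1381] 1-IoU 0.111
mill ('side',) [0.4519 0.0747 0.0943] 1-IoU 0.49
canister ('top', 'side') [ 0.4417  0.1503 -0.011 ] 1-IoU 0.305
canister ('top',) [0.4426 0.1507 0.0919] 1-IoU 0.048
canister ('side',) [0.439  0.1521 0.1074] 1-IoU 0.513
strip [[0.4613, -0.1039], [0.4557, -0.0191], [0.4502, 0.0657], [0.4447, 0.1506]]
caddy [[0.6337, -0.1648], [0.6392, -0.08], [0.6448, 0.0049], [0.6503, 0.0897]]
```

>>> move_arm --motion "0 0.73 0.985 0 0 0 0.21;0 0.73 0.985 0 0 0 0.21;0 0.73 0.985 0 0 0 0.21;0 0.73 0.985 0 0 0 0.21;0 0.73 0.985 0 0 0 0.21;0 0.73 0.985 0 0 0 0.21;0 0.73 0.985 0 0 0 0.21;0 0.73 0.985 0 0 0 0.21" --squeeze 40

```text
time_s: 2.07
ee_pos: [0.3148, -0.2993, 0.2051]
orientation: [2.765, 1.49, -0.0]
force: [0.0, -1.2, -0.1]
width: 0.995
```

>>> move_arm --motion "0 0.73 0.985 0 0 0 0.207;0 0.73 0.985 0 0 0 0.207;0 0.73 0.985 0 0 0 0.207;0 0.73 0.985 0 0 0 0.207;0 0.73 0.985 0 0 0 0.207;0 0.73 0.985 0 0 0 0.207;0 0.73 0.985 0 0 0 0.207;0 0.73 0.985 0 0 0 0.207;0 0.73 0.985 0 0 0 0.207"

```text
time_s: 2.82
ee_pos: [0.4598, -0.1046, 0.2046]
orientation: [-2.15, -2.291, 0.001]
force: [0.6, 0.5, 0.5]
width: 1.001
```

>>> move_arm --motion "0 0.005 0.01 -0.4 0 0 0;0 0.005 0.01 -0.4 0 0 0;0 0.005 0.01 -0.76 0 0 0;0 0.005 0.01 -0.76 0 0 0;0 0.005 0.01 -0.76 0 0 0"

```text
time_s: 3.23
ee_pos: [0.4574, -0.1016, 0.0481]
orientation: [-2.145, -2.282, 0.005]
force: [0.2, -0.4, -1.1]
width: 0.999
```

```bash
python3 - <<'E'
from h import *
a=capture('top')[180:340,120:400];b=capture('side')[100:310,100:380]
cv2.imwrite('pics/p1.png',np.vstack([cv2.resize(x,None,fx=1.6,fy=1.6,interpolation=cv2.INTER_CUBIC) for x in(a,b)]))
E
```

```text
(no output)
```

View pics/p1.png

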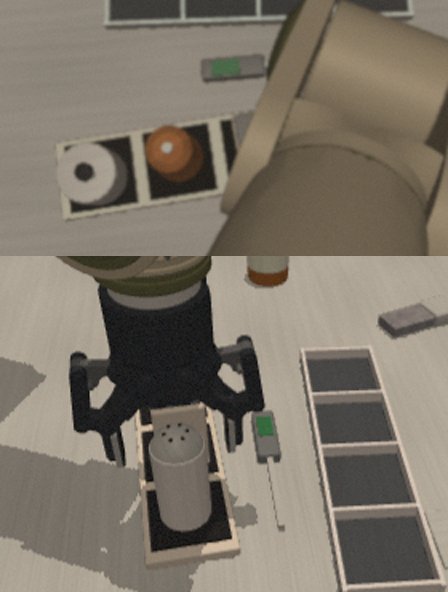

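The shaker shows between the open fingers in the side crop, but the fingers may sit behind it in y. I check that by projection.

```bash
python3 - <<'E'
from fit import *
f=lambda p:np.round((p-[100,100])*1.6+[0,256])
print(f(proj('side',[[.4574-.045,-.1045,.061],[.4574+.045,-.0987,.061]])))
print('shaker top centre',f(proj('side',[[.461,-.1016,.116]])),'bottom front',f(proj('side',[[.461,-.1256,.016]])))
for c in masks_of('side','shaker'):print(c['score'],c['point'],c['pixels'].sum())
fit('shaker',[.461,-.1016,0],.016,cams=('side',),near=1)
print(get_state()['ee_pos'])
E
```

```text
[[126. 484.]
 [228. 470.]]
shaker top centre [[176. 431.]] bottom front [[187. 530.]]
0.73 [211.2, 232.5] 2106
shaker ('side',) [ 0.4596 -0.1009  0.0699] 1-IoU 0.037
shaker ('side',) [ 0.4596 -0.1009  0.0699] 1-IoU 0.037
[ 0.46211789 -0.10276306  0.0549666 ]
```

>>> move_arm --motion "1 0 0 0 0 0 0;1 0 0 0 0 0 0;1 0 0 0 0 0 0;1 0 0 0 0 0 0;1 0 0 0 0 0 0;1 0 0 0 0 0 0;1 0 0 0 0 0 0;1 0 0 0 0 0 0"

```text
time_s: 4.1
ee_pos: [0.4615, -0.1017, 0.054]
orientation: [2.146, 2.292, 0.0]
force: [-2.2, 0.4, 8.4]
width: 0.549
```

>>> move_arm --motion "1 0 0 0.1 0 0 0;1 0 0 0.25 0 0 0;1 0 0 0.45 0 0 0;1 0 0 0.6 0 0 0;1 0.1 0.1 0.6 0 0 0;1 0.25 0.25 0.6 0 0 0;1 0.4 0.4 0.6 0 0 0;1 0.55 0.55 0.6 0 0 0;1 0.7 0.7 0.6 0 0 0;1 0.85 0.86 0.6 0 0 0;1 0.945 0.955 0.6 0 0 0;1 0.945 0.955 0.6 0 0 0;1 0.945 0.955 0.4 0 0 0;1 0.945 0.955 0.2 0 0 0;1 0.945 0.955 0.1 0 0 0;1 0.945 0.955 0.05 0 0 0;1 0.945 0.955 0.05 0 0 0;1 0.945 0.955 0.05 0 0 0"

```text
time_s: 5.6
ee_pos: [0.6506, 0.0895, 0.0641]
orientation: [2.147, 2.292, 0.002]
force: [-0.1, -1.0, -0.8]
width: 0.546
```

```bash
python3 - <<'E'
from fit import *
s=get_state();print(s['ee_pos'],s['width'],s['force'])
a=capture('top')[100:340,120:420];b=capture('side')[80:310,100:400]
cv2.imwrite('pics/p2.png',np.vstack([cv2.resize(x,None,fx=1.25,fy=1.25) for x in(a,b)]))
fit('shaker',[.65,.09,0],.026,near=1)
E
```

```text
[0.6506312  0.08947739 0.06412236] 0.5463927733672483 [-0.05268001 -0.96569955 -0.84126245]
shaker ('top', 'side') [0.6499 0.0895 0.0585] 1-IoU 0.481
shaker ('top',) [0.6147 0.0696 0.2192] 1-IoU 0.871
shaker ('side',) [0.6507 0.0925 0.052 ] 1-IoU 0.07
```

View pics/p2.png

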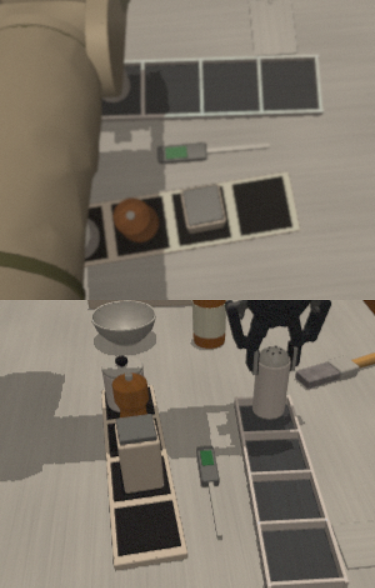

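The shaker hangs over the far-left compartment (crop 272,385) and the fit agrees with the compartment centre. I lower it and release.

>>> move_arm --motion "1 0 0 -0.06 0 0 0;1 0 0 -0.1 0 0 0;1 0 0 -0.107 0 0 0;1 0 0 -0.107 0 0 0;0.3 0 0 -0.107 0 0 0;0.2 0 0 -0.107 0 0 0;0.1 0 0 -0.107 0 0 0;0 0 0 -0.107 0 0 0;0 0 0 -0.107 0 0 0;0 0 0 -0.107 0 0 0;0 0 0 0.1 0 0 0;0 0 0 0.3 0 0 0;0 0 0 0.6 0 0 0;0 0 0 0.6 0 0 0"

```text
time_s: 6.97
ee_pos: [0.6515, 0.0896, 0.189]
orientation: [2.144, 2.288, 0.008]
force: [0.1, 0.1, 1.2]
width: 1.0
```

```bash
python3 - <<'E'
from fit import *
capture('top');capture('side');print(get_state()['ee_pos'])
fit('shaker',[.65,.09,0],.004,near=1);fit('tub',[.46,-.02,.08],.016,near=1)
E
```

```text
[0.65157867 0.08960139 0.18735561]
shaker ('top', 'side') [0.6494 0.0933 0.0051] 1-IoU 0.518
shaker ('top',) [0.6155 0.1063 0.1642] 1-IoU 0.922
shaker ('side',) [0.6492 0.0922 0.0325] 1-IoU 0.048
tub ('top', 'side') [ 0.4599 -0.0223  0.0831] 1-IoU 0.065
tub ('top',) [ 0.4605 -0.0225  0.1079] 1-IoU 0.051
tub ('side',) [ 0.4586 -0.0215  0.0956] 1-IoU 0.055
```

>>> move_arm --motion "0 -0.2 -0.12 0 0 0 0.011;0 -0.4 -0.24 0 0 0 0.011;0 -0.6 -0.35 0 0 0 0.011;0 -0.8 -0.47 0 0 0 0.011;0 -0.952 -0.56 0 0 0 0.011;0 -0.952 -0.56 0 0 0 0.011;0 -0.952 -0.56 -0.2 0 0 0.011;0 -0.952 -0.56 -0.4 0 0 0.011;0 -0.952 -0.56 -0.6 0 0 0.011;0 -0.952 -0.56 -0.69 0 0 0.011;0 -0.952 -0.56 -0.69 0 0 0.011;1 -0.952 -0.56 -0.69 0 0 0.011;1 -0.952 -0.56 -0.69 0 0 0.011;1 -0.952 -0.56 -0.69 0 0 0.011;1 -0.952 -0.56 -0.69 0 0 0.011;1 -0.952 -0.56 -0.69 0 0 0.011;1 -0.952 -0.56 -0.69 0 0 0.011;1 -0.952 -0.56 -0.69 0 0 0.011"

```text
time_s: 8.77
ee_pos: [0.4604, -0.0226, 0.0463]
orientation: [2.106, 2.328, 0.002]
force: [-2.1, -0.3, 6.3]
width: 0.575
```

>>> move_arm --motion "1 0 0 0.1 0 0 0;1 0 0 0.25 0 0 0;1 0 0 0.45 0 0 0;1 0 0 0.6 0 0 0;1 0.1 0.02 0.6 0 0 -0.02;1 0.3 0.05 0.6 0 0 -0.05;1 0.5 0.08 0.6 0 0 -0.05;1 0.7 0.1 0.6 0 0 -0.05;1 0.85 0.12 0.6 0 0 -0.05;1 0.925 0.135 0.6 0 0 -0.05;1 0.925 0.135 0.6 0 0 -0.05;1 0.925 0.135 0.4 0 0 -0.05;1 0.925 0.135 0.2 0 0 -0.05;1 0.925 0.135 0.1 0 0 -0.05;1 0.925 0.135 0 0 0 -0.05;1 0.925 0.135 0 0 0 -0.05"

```text
time_s: 10.1
ee_pos: [0.6419, 0.0049, 0.0412]
orientation: [-2.28, -2.153, 0.007]
force: [0.6, -0.7, -2.3]
width: 0.575
```

```bash
python3 - <<'E'
from fit import *
s=get_state();print(s['ee_pos'],s['width'],s['force'])
a=capture('top')[100:340,120:420];b=capture('side')[80:310,100:400]
cv2.imwrite('pics/p3.png',np.vstack([cv2.resize(x,None,fx=1.25,fy=1.25) for x in(a,b)]))
fit('tub',[.645,.005,-.06],.016,cams=('side',),near=1)
E
```

```text
[0.64185857 0.00488812 0.04119445] 0.5753267796924498 [ 0.61849304 -0.67914854 -2.28268897]
tub ('side',) [ 0.6418  0.0049 -0.1232] 1-IoU 0.088
tub ('side',) [ 0.6418  0.0049 -0.1232] 1-IoU 0.088
```

View pics/p3.png

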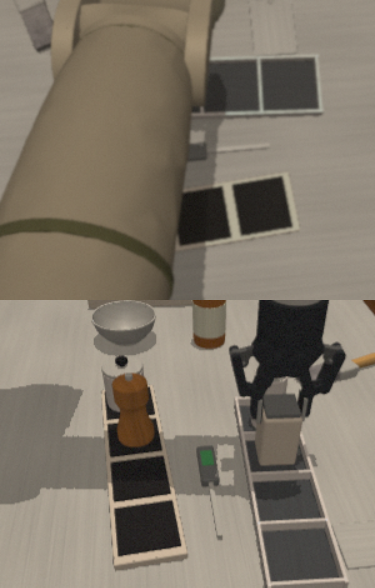

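The tub is over the second compartment from the left. I lower and release it, then measure the mill again.

>>> move_arm --motion "1 0 0 -0.03 0 0 0;1 0 0 -0.057 0 0 0;1 0 0 -0.057 0 0 0;1 0 0 -0.057 0 0 0;0.3 0 0 -0.057 0 0 0;0.2 0 0 -0.057 0 0 0;0.1 0 0 -0.057 0 0 0;0 0 0 -0.057 0 0 0;0 0 0 -0.057 0 0 0;0 0 0 -0.057 0 0 0;0 0 0 0.1 0 0 0;0 0 0 0.3 0 0 0;0 0 0 0.5 0 0 0;0 0 0 0.7 0 0 0;0 0 0 0.7 0 0 0"

```text
time_s: 11.5
ee_pos: [0.6475, 0.0042, 0.1939]
orientation: [2.276, 2.149, 0.013]
force: [0.0, 0.3, 1.2]
width: 0.996
```

```bash
python3 - <<'E'
from fit import *
capture('top');capture('side');s=get_state();print(s['ee_pos'],s['width'],s['orientation'])
fit('tub',[.645,.005,-.06],.004,cams=('side',),near=1);fit('mill',[.454,.065,.08],.016,near=1)
E
```

```text
[0.64513009 0.00454527 0.18624714] 0.9992982726851622 [2.28244144 2.15507569 0.00291561]
tub ('side',) [ 0.6439  0.0074 -0.1207] 1-IoU 0.052
tub ('side',) [ 0.6439  0.0074 -0.1207] 1-IoU 0.052
mill ('side',) [0.4523 0.0671 0.1228] 1-IoU 0.06
mill ('side',) [0.4523 0.0671 0.1228] 1-IoU 0.06
```

>>> move_arm --motion "0 -0.2 0.06 0 0 0 0.04;0 -0.4 0.12 0 0 0 0.04;0 -0.6 0.19 0 0 0 0.04;0 -0.8 0.25 0 0 0 0.04;0 -0.96 0.304 0 0 0 0.04;0 -0.96 0.304 0 0 0 0.04;0 -0.96 0.304 -0.2 0 0 0.04;0 -0.96 0.304 -0.4 0 0 0.04;0 -0.96 0.304 -0.55 0 0 0.04;0 -0.96 0.304 -0.58 0 0 0.04;0 -0.96 0.304 -0.58 0 0 0.04;1 -0.96 0.304 -0.58 0 0 0.04;1 -0.96 0.304 -0.58 0 0 0.04;1 -0.96 0.304 -0.58 0 0 0.04;1 -0.96 0.304 -0.58 0 0 0.04;1 -0.96 0.304 -0.58 0 0 0.04;1 -0.96 0.304 -0.58 0 0 0.04;1 -0.96 0.304 -0.58 0 0 0.04;1 -0.96 0.304 -0.58 0 0 0.04"

```text
time_s: 13.33
ee_pos: [0.4536, 0.0653, 0.0704]
orientation: [2.143, 2.294, 0.003]
force: [-0.4, -0.2, 7.7]
width: 0.512
```

```bash
python3 - <<'E'
from fit import *
b=capture('side')[80:310,100:400]
cv2.imwrite('pics/p4.png',cv2.resize(b,None,fx=2,fy=2,interpolation=cv2.INTER_CUBIC))
E
```

```text
(no output)
```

View pics/p4.png

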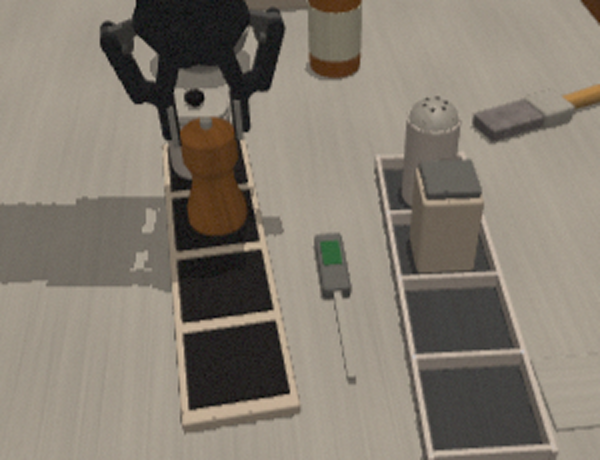

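The mill is gripped by its head (crop 208,150). I lift it and carry it over.

>>> move_arm --motion "1 0 0 0.1 0 0 0;1 0 0 0.25 0 0 0;1 0 0 0.45 0 0 0;1 0 0 0.6 0 0 0;1 0.1 -0.08 0.6 0 0 0;1 0.25 -0.2 0.6 0 0 0;1 0.4 -0.32 0.6 0 0 0;1 0.55 -0.43 0.6 0 0 0;1 0.7 -0.55 0.6 0 0 0;1 0.85 -0.67 0.6 0 0 0;1 0.93 -0.73 0.6 0 0 0;1 0.93 -0.73 0.6 0 0 0;1 0.93 -0.73 0.4 0 0 0;1 0.93 -0.73 0.2 0 0 0;1 0.93 -0.73 0.1 0 0 0;1 0.93 -0.73 0 0 0 0;1 0.93 -0.73 0 0 0 0;1 0.93 -0.73 0 0 0 0"

```text
time_s: 14.88
ee_pos: [0.6383, -0.0802, 0.0692]
orientation: [-2.144, -2.296, 0.001]
force: [0.7, -0.2, -1.3]
width: 0.503
```

```bash
python3 - <<'E'
from fit import *
s=get_state();print(s['ee_pos'],s['width'],s['force'])
b=capture('side')[80:310,100:400]
cv2.imwrite('pics/p5.png',cv2.resize(b,None,fx=2,fy=2,interpolation=cv2.INTER_CUBIC))
fit('mill',[.639,-.08,-.06],.016,cams=('side',),near=1)
E
```

```text
[ 0.63832343 -0.08023485  0.06919575] 0.5032857701352035 [ 0.69422557 -0.21305344 -1.34899135]
mill ('side',) [ 0.6372 -0.0801 -0.0222] 1-IoU 0.109
mill ('side',) [ 0.6372 -0.0801 -0.0222] 1-IoU 0.109
```

View pics/p5.png

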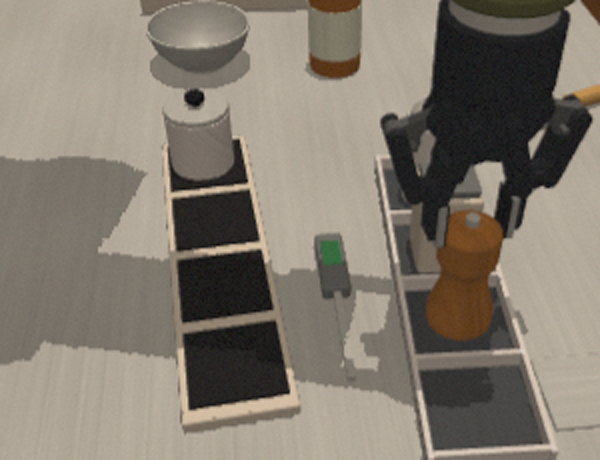

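The mill hangs over the third compartment (crop 460,310) and may have slipped a little in the grip. I lower it gently.

>>> move_arm --motion "1 0 0 -0.015 0 0 0;1 0 0 -0.03 0 0 0;1 0 0 -0.045 0 0 0;1 0 0 -0.055 0 0 0;1 0 0 -0.055 0 0 0;1 0 0 -0.055 0 0 0"

```text
time_s: 15.48
ee_pos: [0.6388, -0.0806, 0.0586]
orientation: [2.144, 2.296, 0.0]
force: [-2.1, 0.7, 5.0]
width: 0.504
```

```bash
python3 - <<'E'
from fit import *
s=get_state();print(s['ee_pos'],s['width'],s['force'])
b=capture('side')[160:310,260:420]
cv2.imwrite('pics/p6.png',cv2.resize(b,None,fx=3.5,fy=3.5,interpolation=cv2.INTER_CUBIC))
o=fit('mill',[.639,-.08,-.06],.005,cams=('side',),near=1)
E
```

```text
[ 0.63876772 -0.08057913  0.05859498] 0.5043891102390223 [-2.11921995  0.6681885   4.99431717]
mill ('side',) [ 6.382e-01 -7.980e-02 -1.000e-04] 1-IoU 0.152
mill ('side',) [ 6.382e-01 -7.980e-02 -1.000e-04] 1-IoU 0.152
```

View pics/p6.png

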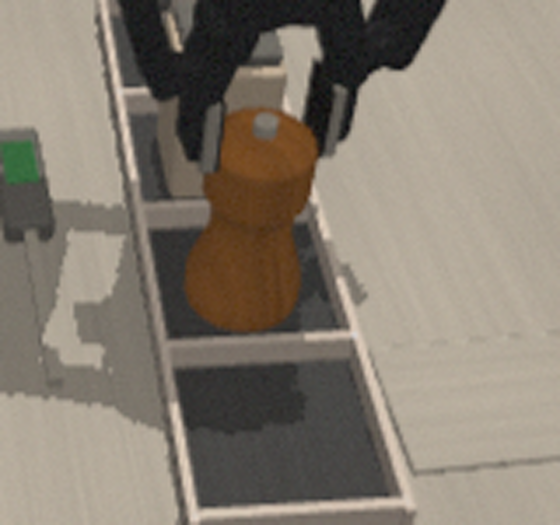

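```bash
python3 - <<'E'
from fit import *
print((proj('side',[[.6388,-.08,.004],[.6388,-.08,.106],[.6388,-.08,.03]])-[260,160])*3.5)
E
```

```text
[[239.42647947 286.6386125 ]
 [265.01770634 116.61178781]
 [245.40242275 246.89563001]]
```

The predicted upright axis (239,287)→(265,117) matches the picture, so the mill stands upright on the floor. I release it.

>>> move_arm --motion "0.3 0 0 0 0 0 0;0.2 0 0 0 0 0 0;0.1 0 0 0 0 0 0;0 0 0 0 0 0 0;0 0 0 0 0 0 0;0 0 0 0 0 0 0;0 0 0 0.15 0 0 0;0 0 0 0.35 0 0 0;0 0 0 0.6 0 0 0;0 0 0 0.6 0 0 0"

```text
time_s: 16.42
ee_pos: [0.6409, -0.0812, 0.1855]
orientation: [2.137, 2.289, 0.008]
force: [-0.1, 0.5, 1.3]
width: 1.001
```

```bash
python3 - <<'E'
from fit import *
capture('top');capture('side');s=get_state();print(s['ee_pos'],s['width'],s['orientation'])
fit('mill',[.639,-.08,-.06],.004,cams=('side',),near=1);fit('canister',[.443,.15,.08],.016,near=1)
E
```

```text
[ 0.63967353 -0.08087252  0.18056779] 1.0025723038509662 [2.14103901 2.29236538 0.00371388]
mill ('side',) [ 0.6385 -0.0793 -0.0213] 1-IoU 0.082
mill ('side',) [ 0.6385 -0.0793 -0.0213] 1-IoU 0.082
canister ('side',) [0.4399 0.1523 0.1237] 1-IoU 0.043
canister ('side',) [0.4399 0.1523 0.1237] 1-IoU 0.043
```

>>> move_arm --motion "0 -0.12 0.15 0 0 0 0;0 -0.25 0.3 0 0 0 0;0 -0.37 0.45 0 0 0 0;0 -0.5 0.6 0 0 0 0;0 -0.5 0.6 0 0 0 0" --squeeze 50

```text
time_s: 17.08
ee_pos: [0.5342, 0.0439, 0.1764]
orientation: [-2.137, -2.297, 0.003]
force: [0.7, 0.7, 1.3]
width: 1.003
```

>>> move_arm --motion "0 -0.12 0.15 0 0 0 0;0 -0.25 0.3 0 0 0 0;0 -0.37 0.45 0 0 0 0;0 -0.487 0.558 0 0 0 0;0 -0.487 0.558 0 0 0 0;0 -0.487 0.558 0 0 0 0;0 -0.487 0.558 -0.15 0 0 0;0 -0.487 0.558 -0.3 0 0 0;0 -0.487 0.558 -0.45 0 0 0;0 -0.487 0.558 -0.6 0 0 0;0 -0.487 0.558 -0.68 0 0 0;0 -0.487 0.558 -0.7 0 0 0;0 -0.487 0.558 -0.7 0 0 0;1 -0.487 0.558 -0.7 0 0 0;1 -0.487 0.558 -0.7 0 0 0;1 -0.487 0.558 -0.7 0 0 0;1 -0.487 0.558 -0.7 0 0 0;1 -0.487 0.558 -0.7 0 0 0;1 -0.487 0.558 -0.7 0 0 0;1 -0.487 0.558 -0.7 0 0 0"

```text
time_s: 18.75
ee_pos: [0.442, 0.1509, 0.0393]
orientation: [2.143, 2.295, 0.002]
force: [-0.9, -2.7, 6.2]
width: 0.671
```

>>> move_arm --motion "1 0 0 0.1 0 0 0;1 0 0 0.25 0 0 0;1 0 0 0.45 0 0 0;1 0 0 0.6 0 0 0;1 0 0 0.7 0 0 0;1 0.08 -0.12 0.7 0 0 0;1 0.18 -0.28 0.7 0 0 0;1 0.28 -0.45 0.7 0 0 0;1 0.4 -0.63 0.7 0 0 0;1 0.5 -0.8 0.7 0 0 0"

```text
time_s: 19.58
ee_pos: [0.5421, -0.0107, 0.1787]
orientation: [2.143, 2.295, 0.001]
force: [0.9, 1.4, -1.1]
width: 0.675
```

>>> move_arm --motion "1 0.1 -0.17 0 0 0 0;1 0.2 -0.34 0 0 0 0;1 0.3 -0.5 0 0 0 0;1 0.4 -0.68 0 0 0 0;1 0.461 -0.781 0 0 0 0;1 0.461 -0.781 0 0 0 0;1 0.461 -0.781 -0.15 0 0 0;1 0.461 -0.781 -0.3 0 0 0;1 0.461 -0.781 -0.45 0 0 0;1 0.461 -0.781 -0.6 0 0 0;1 0.461 -0.781 -0.66 0 0 0;1 0.461 -0.781 -0.7 0 0 0;1 0.461 -0.781 -0.7 0 0 0;1 0.461 -0.781 -0.7 0 0 0"

```text
time_s: 20.75
ee_pos: [0.6342, -0.1654, 0.0395]
orientation: [2.143, 2.294, 0.001]
force: [0.1, -0.5, -1.9]
width: 0.671
```

```bash
python3 - <<'E'
from fit import *
s=get_state();print(s['ee_pos'],s['width'],s['force'])
b=capture('side')[80:330,200:420]
cv2.imwrite('pics/p7.png',cv2.resize(b,None,fx=2.3,fy=2.3,interpolation=cv2.INTER_CUBIC))
fit('canister',[.634,-.165,-.06],.016,cams=('side',),near=1)
E
```

```text
[ 0.63423084 -0.16544495  0.03951553] 0.6714553725172314 [ 0.10077082 -0.45135862 -1.8866692 ]
canister ('side',) [ 0.6338 -0.1641  0.0025] 1-IoU 0.103
canister ('side',) [ 0.6338 -0.1641  0.0025] 1-IoU 0.103
```

View pics/p7.png

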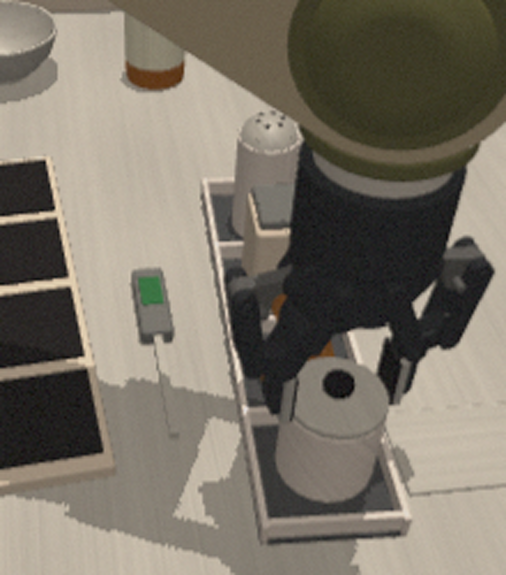

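The canister is over the right-end compartment (crop 325,440). I lower and release it, lift, and move the arm clear.

>>> move_arm --motion "1 0 0 -0.02 0 0 0;1 0 0 -0.04 0 0 0;1 0 0 -0.056 0 0 0;1 0 0 -0.056 0 0 0;1 0 0 -0.056 0 0 0;0.3 0 0 -0.056 0 0 0;0.2 0 0 -0.056 0 0 0;0.1 0 0 -0.056 0 0 0;0 0 0 -0.056 0 0 0;0 0 0 -0.056 0 0 0;0 0 0 -0.056 0 0 0;0 0 0 0.1 0 0 0;0 0 0 0.3 0 0 0;0 0 0 0.5 0 0 0;0 0 0 0.7 0 0 0;0 0 0 0.9 0 0 0"

```text
time_s: 22.18
ee_pos: [0.6331, -0.165, 0.22]
orientation: [2.144, 2.296, 0.0]
force: [0.2, -0.3, 0.1]
width: 1.0
```

>>> move_arm --motion "0 -0.2 -0.2 0 0 0 0;0 -0.4 -0.4 0 0 0 0;0 -0.6 -0.6 0 0 0 0;0 -0.8 -0.8 0 0 0 0;0 -0.95 -0.95 0 0 0 0;0 -0.95 -0.95 0 0 0 0;0 -0.95 -0.95 0 0 0 0;0 -0.95 -0.95 0 0 0 0"

```text
time_s: 22.85
ee_pos: [0.4408, -0.358, 0.2179]
orientation: [2.15, 2.291, -0.001]
force: [0.3, -0.7, -0.7]
width: 1.002
```

```bash
python3 - <<'E'
from fit import *
s=get_state();print(s['time_s'],s['ee_pos'],s['width'],s['force'])
a=capture('top')[100:240,160:420];b=capture('side')[100:330,240:420]
a=cv2.resize(a,None,fx=1.6,fy=1.6);b=cv2.resize(b,None,fx=1.6,fy=1.6)
o=np.zeros((a.shape[0]+b.shape[0],max(a.shape[1],b.shape[1]),3),np.uint8);o[:a.shape[0],:a.shape[1]]=a;o[a.shape[0]:,:b.shape[1]]=b
cv2.imwrite('pics/p8.png',o)
y=-.0651;R=np.array([[np.cos(y),-np.sin(y)],[np.sin(y),np.cos(y)]])
for l,x,yy in[('shaker',.65,.09),('tub',.645,.005),('mill',.639,-.08),('canister',.634,-.165)]:
    for k,(p,e) in fit(l,[x,yy,-.06],.004,near=1).items():print('  caddy frame',np.round(R.T@(p[:2]-[.642,-.0376]),4))
E
```

```text
22.85 [ 0.44080325 -0.35796445  0.21791852] 1.0023787274250977 [ 0.34873193 -0.66046284 -0.65628939]
shaker ('top', 'side') [0.6493 0.0879 0.0027] 1-IoU 0.249
shaker ('top',) [ 0.6518  0.0881 -0.0241] 1-IoU 0.084
shaker ('side',) [ 0.6501  0.0948 -0.0355] 1-IoU 0.388
  caddy frame [-0.0008  0.1257]
  caddy frame [0.0016 0.1261]
  caddy frame [-0.0006  0.1327]
tub ('top',) [ 0.6461  0.005  -0.0308] 1-IoU 0.087
tub ('top',) [ 0.6461  0.005  -0.0308] 1-IoU 0.087
  caddy frame [0.0014 0.0428]
mill ('top', 'side') [ 0.6394 -0.0804 -0.0408] 1-IoU 0.131
mill ('top',) [ 0.6398 -0.0804 -0.01  ] 1-IoU 0.043Traceback (most recent call last):
  File "<stdin>", line 9, in <module>
  File "fit.py", line 36, in fit
    r=minimize(f,v,method='Nelder-Mead',options=dict(initial_simplex=np.array([v]+[v+d*np.eye(3)[i] for i in range(3)]),xatol=.005,fatol=1e-4,maxiter=150));v=r.x
    res = _minimize_neldermead(fun, x0, args, callback, bounds=bounds,
                               **options)
    fsim[j] = func(sim[j])
              ~~~~^^^^^^^^
    fx = function(np.copy(x), *(wrapper_args + args))
  File "fit.py", line 32, in f
    s=sil(c,l,p,z0);e+=1-(s&tg[c]).sum()/(s|tg[c]).sum()
  File "fit.py", line 14, in sil
    cv2.fillConvexPoly(im,np.round(cv2.convexHull(((proj(c,X)+.5)*S*16).astype(np.float32))).astype(np.int32),1,shift=4)
                                                    ~~~~^^^^^
  File "h.py", line 11, in proj
    c,K,d=und(cam,None)
          ~~~^^^^^^^^^^
  File "h.py", line 4, in und
    c=camera_info(cam);K=np.array([[c['fx'],0,c['cx']],[0,c['fy'],c['cy']],[0,0,1.]])
ValueError: time passes only in moves, steps and waits
```

View pics/p8.png

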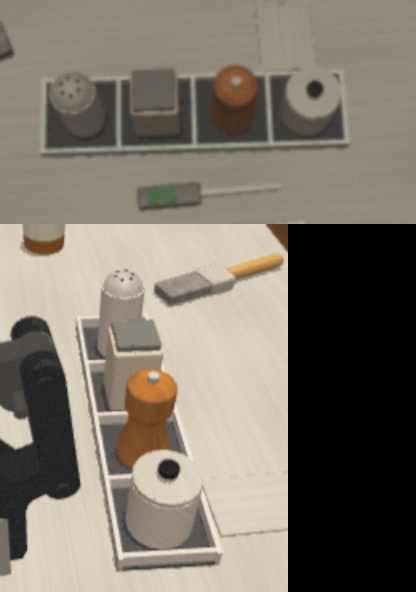

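All four containers stand upright in order: shaker, tub, mill, canister from the left, at crop columns 77, 155, 235 and 310 in the top view. I check the canister once more, then hand in.

```bash
python3 - <<'E'
from fit import *
capture('top')
fit('canister',[.634,-.165,-.06],.004,cams=('top',),near=1)
s=get_state();print(s['time_s'],s['force'],s['qd'])
E
```

```text
canister ('top',) [ 0.6334 -0.1642 -0.0655] 1-IoU 0.058
canister ('top',) [ 0.6334 -0.1642 -0.0655] 1-IoU 0.058
23.35 [0.44659195 0.01961477 0.03168896] [-0.00513592 -0.0003208   0.00068787  0.00041854  0.00017934 -0.00018102]
```

```bash
python3 -c "
from rig import *
print(close_job())"
```

```text
the job is handed in; nothing more can be done
None
```

All four containers are in the caddy in reverse order and the job is handed in at about 23 s; handing in reports no verdict. Left to right, the strip held canister, mill, tub, shaker; the caddy now holds shaker, tub, mill, canister. The arm was moved clear first.

**Positions:** In the last top-view fits, each container is within about 2 mm of its compartment centre. All four look upright in both views.

**Checks that disagreed or failed:**
- **Shaker:** the last side-view fit gave y 5 mm off, but the shaker was half hidden behind the tub and the fit was poor. The clear side view just after placing it gave about 2–3 mm.
- **Tub:** the side network did not find it in the last pictures. A side view right after placing it agreed to about 3 mm.
- **Last script:** it stopped with an error in `camera_info` during the mill's fit. I fitted the canister again from the top only. I did not repeat the mill's separate side fit; a clear side view right after placing it agreed to about 1 mm.
- **Mill in the grip:** the finger opening read a little small while I carried it. I lowered it gently, and the pictures showed it upright on the floor.

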